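Slide the baked calzone's plate out over the shelf end for boxing

ROBOT

A 7-joint arm with a two-finger parallel gripper is mounted at the origin on the work surface. World frame = base frame: x ahead of the robot, y to its left, z up, the work surface at z = 0. Lengths are in mm, angles in rad, forces in N, time in s.
With the tool pointing down it reaches from about 425 to 875 mm from the base axis. Payload 4.7 kg.
Tool frame: the origin (TCP) lies at the very end of the fingers, on their centre line; the grasp point (between the pads) lies 19 mm behind it; y points along the fingers, z is the direction in which the jaws open and shut, and the axes are right-handed (so a half turn about y gives the same grasp; the last joint's range is limited). The gripper opens to 85 mm and grips with 20 to 120 N. Pads are 22 mm wide; open, the fingers measure 114 mm over their backs; the gripper's body (76 mm by 85 mm) begins 54 mm behind the grasp point. The pads swing forward as they close: fully open they stand 13 mm farther back than shut.
Start: joints at [-1.111, 0.321, -0.07, 1.45, 0.023, 1.371, -0.057], TCP at [280.295, 586.48, 231.349] pointing down, gripper open.
Joint ranges: [-2.86, 2.86], [-0.3, 2.09], [-1.38, 1.24], [0.06, 2.45], [-1.56, 4.7], [0.09, 2.05], [-2.69, 2.69]. Speed limits (rad/s): [2.57, 2.57, 3.14, 3.14, 3.14, 3.14, 3.14].

INTERFACE

Orientations are given as a unit quaternion [w, x, y, z].
In Python, from cell import ctrl gives the robot as it stands.
- The arm moves only by the tool play_rows, never from a script. Its argument "series" is a list of rows, each a list of 4 numbers: the shift along the tool's x, y, z in m, then the turn about the tool's y in degrees. A call has 1 to 20 rows; each row shifts and turns the commanded pose from where the row before left it, along the tool's axes as they then stand; what a row does not reach is not made up. A row lasts 1/10 s, in which the tool goes at most 50 mm and 8.59 degrees, less where a joint would pass 70% of its speed; a pose out of reach is approached as far as the arm can. A call is refused whole if a number of a shift passes 0.05 or a number of a turn 8.59, either way. A call with a gripper value outside its range is refused whole. "grip" is the finger opening in m, from 0 to 0.0854, set as the call begins (left out, the last holds). The fingers move at their own pace and stop on an object; the grip force is fixed at half the most. Time passes only in rows, so rows that do not move let the fingers close. It gives the time, the measured TCP pose, the force and the opening at its end, in the units of the state.
- ctrl.get_obs(): the state, without advancing time (a new reading comes with each control period).
- ctrl.camera(name): name is "scene" or "top" or "wrist"; returns (picture, depth): 400x640x3 uint8, red, green, blue; 400x640 float32, mm along the optical axis (not along the pixel's ray), 0 where there is no reading.
- ctrl.get_calibration(name): a dict with "intrinsics" (3x3 intrinsics, pixels), "R" (3x3) and "t" (3): a world point X has camera coordinates R X + t; the wrist camera has in their place "T_tool_cam" (4x4, takes a point from camera to tool coordinates, whose origin is the TCP and whose axes are the tool frame's). Camera axes: x right, y down, z forward; pixel columns grow to the right and rows downward; lengths in mm; the calibration is good to about 2 mm. The wrist camera is an equidistant fisheye: a pixel r from the principal point sees the ray r / f radians off the axis. A picture is of the moment at which its call begins: read the wrist's pose just before it. get_calibration takes no time and is no camera call.
- ctrl.hand_in(): hands the job in, once; it reports no verdict.
Trained networks look in the newest picture that a camera, given by its name, has taken for a name from the list of things; names that differ only in an ending like _2 or _b are one class to them, and where a whole thing is asked for, a point or a joint stands for the part that bears it (a point fixed in the world has none). Each returns a list of dicts, best first, with "p" (0 to 1); they miss things now and then, are a little off and sometimes report something else, mostly with a low value. They report only what shows in the picture. A call takes as long as a camera call.
- ctrl.silhouettes(label, camera): "pixels" (400x640 bool, what is visible of it) and "box" ([left, top, right, bottom] in pixels, round what is visible of it).
- ctrl.landmark_of(label, camera): "position" ([row, column] in pixels: a listed point, or the origin of a listed thing).
The state is a dict: "t": time; "joint_positions": joint angles; "joint_vel": joint speeds; "tau": joint torques, N m; "tool_pos": TCP position; "tool_rot": TCP orientation; "wrist_force": force on the tool from outside, world axes, zero at the start; "torque": the same for the moment, N m; "grip_width": finger opening in mm.
Only numpy, scipy, OpenCV 4.12 (cv2) and the standard library are available. Lean on these libraries where they do the work, as an engineer would, in place of code of your own. Each camera call takes 0.05 s, during which the arm holds its last target.

TASK

The flat dark baking plate with the calzone on it must be handed on at the end of the riser shelf where the open take-away box stands. Push the plate along the shelf with the fingertips, never lifting or tipping it, until its end sticks out about 5 cm beyond that end of the shelf, square with the shelf and with its full width still on it, so that a hand can get under it. Do not touch the calzone or let it slide on the plate, leave the shaker, the jar and the pizza wheel where they are, and finish clear of everything.

Things in the scene. Friction and masses are not known exactly. Their poses are not given: they have to be found in the camera images.
- shelf: fixed stainless bench riser shelf, 500 mm long along its own y, 300 mm deep along its own x, on four legs; its flat top is 100 mm above the table. Origin: at table height, under the middle of the top, so its two ends lie at y = +250 and -250 mm and its front edge (robot side) at x = -150 mm. Both ends and the front are open, without any lip; an upstand 30 mm high and 6 mm thick runs along the far edge (x = +144 to +150 mm). The table's height is z = 0
- plate: flat dark-grey anodised aluminium baking plate, 220 mm long along its own y, 140 mm wide along its own x, 6 mm thick, about 0.5 kg, loose on the shelf top, lying within about 12 degrees of the shelf's length. Origin: centre of its underside. It is too wide to be gripped and lies flat, so it can only be pushed at its edges
- calzone: golden half-moon calzone, about 160 mm long along its own y, 95 mm across and 37 mm high, about 0.3 kg, lying loose near the middle of the plate, its long side roughly along the plate's. Origin: middle of its underside. At least 12 mm of bare plate is left at each end of the plate. Not to be touched
- open_box: fixed open take-away box of brown cardboard, 240 mm square, walls 42 mm high, its lid laid back away from the robot. Origin: centre of its base, on the table. It stands on the table off one end of the shelf, on the left (y above 0) or the right (y below 0): that is the end to push the plate to
- closed_boxes: fixed stack of two shut cardboard take-away boxes, 240 mm square, 85 mm high, on the table off the other end of the shelf. Origin: centre of the stack's base
- shaker: loose glass cheese shaker with a perforated steel dome, 63 mm in diameter, 111 mm high, standing on the back part of the shelf. Origin: centre of its base
- chilli_jar: loose jar of red chilli flakes with a black cap, 57 mm in diameter, 102 mm high, standing on the back part of the shelf. Origin: centre of its base
- pizza_wheel: loose pizza wheel with a white handle, lying on top of the shut boxes, about 225 mm long along its own y (wheel, 96 mm in diameter, at the -y end), 30 mm high. Origin: underside, where the handle begins

How it is judged:
By the outcome, as a careful person would: the job done as asked, in the order asked, and still so for the second after the job is handed in, with the robot touching nothing.
It also fails if it takes over 48 s, if anything falls off the work surface, if the arm or the gripper's body presses on something with over 40 N, if the wrist force passes 120 N, or if a joint passes its speed limit or range.

## Working session

There is one attempt and no reset: what is moved stays moved. The work goes in short steps, Python scripts to look and compute and a tool call to move; the robot and the scene stay as the last step left them, time stands still between calls to the robot, and variables do not carry over. Pictures are saved under pics/ and viewed, and the job is handed in when it is done.

Besides the shell and the picture viewer there is one more tool, called after "Emit:" as name(argument=value, ...) on one line, values as JSON. play_rows: Moves the arm, as the interface text tells. Its arguments: {"type":"object","properties":{"series":{"type":"array"},"grip":{"type":"number"}},"required":["series"]}

```bash
ls; mkdir -p pics; python3 - <<'E'
from cell import ctrl
import cv2,numpy as np
o=ctrl.get_obs();print(o)
for n in["scene","top"]:
    p,d=ctrl.camera(n);cv2.imwrite(f"pics/{n}0.png",p[:,:,::-1]);np.savez(f"{n}0.npz",p=p,d=d)
    c=ctrl.get_calibration(n);print(n,c)
print(ctrl.get_calibration("wrist"))
E
```

```text
pics
{'t': 0.0, 'joint_positions': array([-1.11092951,  0.32185472, -0.07006175,  1.45170328,  0.02260627,
        1.37080395, -0.05691995]), 'joint_vel': array([ 0.00095384,  0.00120944, -0.00106116, -0.0010658 ,  0.00087919,
       -0.00011234,  0.00044389]), 'tau': array([-3.89625975e-04, -4.93580997e+01, -3.82879162e-01, -3.14333224e+01,
        1.27617409e-02,  1.13124191e-02,  4.57777816e-08]), 'tool_pos': array([280.0684715 , 585.95390761, 230.1885376 ]), 'tool_rot': array([-0.68892344,  0.69030621, -0.15641947,  0.15618827]), 'wrist_force': array([-1.01580561,  0.69181367,  0.40369437]), 'torque': array([ 0.01691761, -0.09213918, -0.0149801 ]), 'grip_width': 85.34603341969151}
scene {'intrinsics': array([[492.93001539,   0.        , 324.34175711],
       [  0.        , 492.93001539, 203.09764948],
       [  0.        ,   0.        ,   1.        ]]), 'R': array([[-0.75824573,  0.6517606 , -0.01647836],
       [ 0.45795585,  0.51444703, -0.72499702],
       [-0.46404725, -0.55727226, -0.68855485]]), 't': array([ 451.65031393, -220.30838626, 1903.48450905])}
top {'intrinsics': a
[... 189 characters left out ...]
66,  0.02605583],
       [-0.99793613, -0.01282927, -0.06291965],
       [ 0.06322861, -0.02529687, -0.99767841]]), 't': array([ -18.17839996,  600.42080679, 1296.79902708])}
{'intrinsics': array([[309.70691629,   0.        , 319.63709324],
       [  0.        , 309.70691629, 203.50535166],
       [  0.        ,   0.        ,   1.        ]]), 'T_tool_cam': array([[ 9.69926310e-04,  9.63065493e-01,  2.69265512e-01,
        -6.97076342e+01],
       [-4.78167025e-04, -2.69265162e-01,  9.63065960e-01,
        -1.42485131e+02],
       [ 9.99999415e-01, -1.06285690e-03,  1.99338797e-04,
         7.41090958e-01],
       [ 0.00000000e+00,  0.00000000e+00,  0.00000000e+00,
         1.00000000e+00]])}
```

View pics/scene0.png

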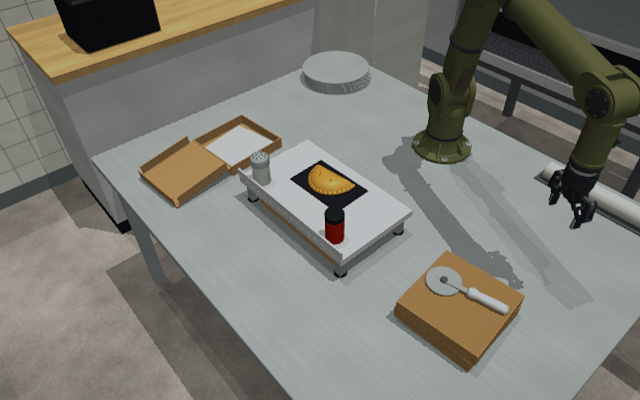

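View pics/top0.png

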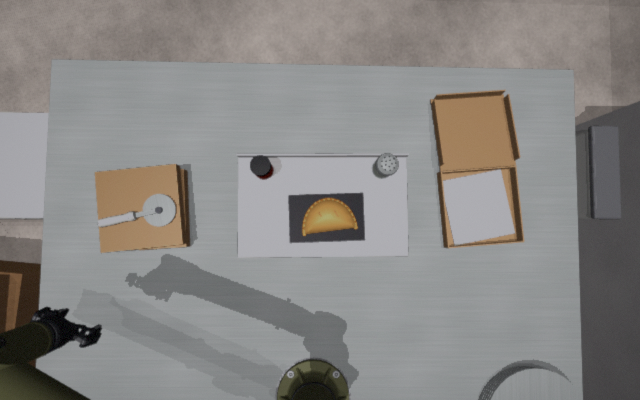

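The scene view shows the shelf with the plate and calzone. In the top view the plate spans about columns 289–364 and rows 193–242, and the open box is on the right, so I push towards -y. Next I'll measure the poses.

```bash
cat > h.py <<'E'
from cell import ctrl
import cv2,numpy as np
def toplane(uv,z,name="top"):
    c=ctrl.get_calibration(name);K,R,t=c["intrinsics"],c["R"],c["t"]
    uv=np.atleast_2d(uv).astype(float)
    r=np.c_[(uv[:,0]-K[0,2])/K[0,0],(uv[:,1]-K[1,2])/K[1,1],np.ones(len(uv))]@R
    o=-R.T@t
    return o+r*((z-o[2])/r[:,2])[:,None]
def rect(pts):
    (c,(w,h),a)=cv2.minAreaRect(pts[:,:2].astype(np.float32))
    b=cv2.boxPoints((c,(w,h),a)); e1=b[1]-b[0];e2=b[2]-b[1]
    L,W=(e1,e2) if np.linalg.norm(e1)>np.linalg.norm(e2) else (e2,e1)
    if L[1]<0:L=-L
    return np.round(c,1),round(float(np.linalg.norm(L)),1),round(float(np.linalg.norm(W)),1),round(float(np.degrees(np.arctan2(-L[0],L[1]))),2)
def outline(m):
    cs,_=cv2.findContours(m.astype(np.uint8),cv2.RETR_EXTERNAL,cv2.CHAIN_APPROX_NONE)
    return max(cs,key=cv2.contourArea)[:,0,:]
def find(label,z,cam="top"):
    r=ctrl.silhouettes(label,cam)
    if not r: print(label,"none");return
    return r[0]
E
python3 - <<'E'
from h import *
p,d=ctrl.camera("top");np.savez("t1.npz",p=p,d=d)
for l,z in[("plate",106),("shelf",100),("calzone",110),("shaker",211),("chilli_jar",202),("closed_boxes",85),("open_box",42)]:
    r=find(l,z)
    if r is None: continue
    m=r["pixels"]; np.save(f"m_{l}.npy",m)
    o=outline(m);P=toplane(o,z);print(l,round(r["p"],2),r["box"],rect(P))
# depth check
c=ctrl.get_calibration("top");K,R,t=c["intrinsics"],c["R"],c["t"]
v,u=np.mgrid[0:400,0:640]
X=np.stack([(u-K[0,2])/K[0,0]*d,(v-K[1,2])/K[1,1]*d,d],-1).reshape(-1,3)
X=((X-t)@R).reshape(400,640,3);np.save("X.npy",X)
sh=np.load("m_shelf.npy");pl=np.load("m_plate.npy");ca=np.load("m_calzone.npy")
print("z",np.median(X[sh][:,2]),np.median(X[pl][:,2]),np.percentile(X[ca][:,2],[5,50,99]))
E
```

```text
plate 0.77 [286.5, 191.8, 364.8, 242.8] (array([547.9, -33.5]), 223.0, 143.8, 2.69)
shelf none
calzone 0.67 [299.8, 198.0, 355.7, 233.6] (array([555.3, -35.3]), 166.0, 101.1, 7.58)
shaker 0.62 [370.6, 153.8, 397.7, 179.5] (array([ 686.7, -183.9]), 75.6, 59.3, 45.46)
chilli_jar 0.72 [249.7, 154.5, 271.9, 176.5] (array([681. , 148.2]), 67.5, 53.6, -44.27)
closed_boxes 0.93 [94.8, 163.6, 192.1, 253.3] (array([572.3, 508.5]), 270.4, 249.5, 5.0)
open_box 0.57 [433.9, 93.1, 525.5, 248.8] (array([ 710.9, -509.7]), 490.3, 270.9, -85.96)Traceback (most recent call last):
  File "<stdin>", line 13, in <module>
    fid = stack.enter_context(open(os.fspath(file), "rb"))
                              ~~~~^^^^^^^^^^^^^^^^^^^^^^^
FileNotFoundError: [Errno 2] No such file or directory: 'm_shelf.npy'
```

```bash
python3 - <<'E'
from h import *
X=np.load("X.npy");f=np.load("t1.npz");p=f["p"].astype(int)
print([X[y,x].round(1) for y,x in[(220,250),(180,320),(220,390),(300,450),(155,320),(238,300)]])
g=p.min(2)
# shelf: high zone
H=(X[:,:,2]>85)&(X[:,:,2]<118)
H[:, :225]=0;H[:,425:]=0;H[:145]=0;H[275:]=0
H=cv2.morphologyEx(H.astype(np.uint8),cv2.MORPH_OPEN,np.ones((5,5)))
print("shelf depth",rect(toplane(outline(H),100)))
# line fits, bright
B=(g>195).astype(np.uint8);B[:, :225]=0;B[:,425:]=0
o=outline(cv2.morphologyEx(B,cv2.MORPH_CLOSE,np.ones((3,3))));print("bright",rect(toplane(o,100)),o.min(0),o.max(0))
# subpixel edges on gray by row/col profile
G=p.sum(2)/3
def edge(line,lo,hi):
    s=np.diff(line[lo:hi]);i=np.argmax(abs(s));
    a=abs(s[max(0,i-2):i+3]);k=np.arange(max(0,i-2),i+3)[:len(a)]
    return lo+(a*k).sum()/a.sum()+.5
def fit(pts):
    P=toplane(np.array(pts),Z)[:,:2]
    vx,vy,x0,y0=cv2.fitLine(P.astype(np.float32),cv2.DIST_HUBER,0,.01,.01).ravel()
    return np.round([x0,y0],1),np.round(np.degrees(np.arctan2(vy,vx)),2)
Z=100
print("shelf L(y+)",fit([(edge(G[r],230,246),r) for r in range(185,250)]))
print("shelf R(y-)",fit([(edge(G[r],400,416),r) for r in range(185,250)]))
print("front",fit([(c,edge(G[:,c],250,264)) for c in range(245,400)]))
Z=106
print("pl L",fit([(edge(G[r],280,297),r) for r in range(200,238)]))
print("pl R",fit([(edge(G[r],358,373),r) for r in range(198,236)]))
print("pl front",fit([(c,edge(G[:,c],237,250)) for c in range(294,360)]))
print("pl back",fit([(c,edge(G[:,c],186,197)) for c in range(294,360)]))
im=cv2.resize(f["p"][140:265,225:420,::-1],None,fx=4,fy=4,interpolation=cv2.INTER_CUBIC);cv2.imwrite("pics/crop1.png",im)
E
```

```text
[array([538.3, 190.6, 101.5]), array([659. , -12.9,  98. ]), array([ 543. , -220.2,  102.9]), array([ 294. , -432.3,   -2.7]), array([728. , -11.1, 130.6]), array([487.6,  43.7, 110.4])]
shelf depth (array([582.2, -22. ]), 499.1, 296.7, 1.0)Traceback (most recent call last):
  File "<stdin>", line 12, in <module>
  File "h.py", line 17, in outline
    return max(cs,key=cv2.contourArea)[:,0,:]
           ~~~^^^^^^^^^^^^^^^^^^^^^^^^
ValueError: max() iterable argument is empty
```

```bash
cat >> h.py <<'E'
def edge(line,lo,hi):
    s=np.diff(line[lo:hi].astype(float));i=np.argmax(abs(s))
    k=np.arange(max(0,i-2),min(len(s),i+3));a=abs(s[k])
    return lo+(a*k).sum()/a.sum()+.5
def fit(pts,Z):
    P=toplane(np.array(pts),Z)[:,:2]
    vx,vy,x0,y0=cv2.fitLine(P.astype(np.float32),cv2.DIST_HUBER,0,.01,.01).ravel()
    a=np.degrees(np.arctan2(vy,vx))%180
    return np.round([x0,y0],1),np.round(a,2)
E
python3 - <<'E'
from h import *
f=np.load("t1.npz");G=f["p"].astype(int).sum(2)/3
print("shelf L(y+)",fit([(edge(G[r],230,246),r) for r in range(185,250)],100))
print("shelf R(y-)",fit([(edge(G[r],400,416),r) for r in range(185,250)],100))
print("front",fit([(c,edge(G[:,c],250,264)) for c in range(245,400)],100))
Z=106
print("pl L",fit([(edge(G[r],280,297),r) for r in range(200,238)],Z))
print("pl R",fit([(edge(G[r],358,373),r) for r in range(198,236)],Z))
print("pl front",fit([(c,edge(G[:,c],237,250)) for c in range(294,360)],Z))
print("pl back",fit([(c,edge(G[:,c],186,197)) for c in range(294,360)],Z))
im=cv2.resize(f["p"][140:265,225:420,::-1],None,fx=4,fy=4,interpolation=cv2.INTER_CUBIC);cv2.imwrite("pics/crop1.png",im)
E
```

```text
shelf L(y+) (array([558.4, 227.9], dtype=float32), np.float32(0.99))
shelf R(y-) (array([ 570.2, -271.5], dtype=float32), np.float32(1.04))
front (array([434.5, -14.5], dtype=float32), np.float32(91.0))
pl L (array([542.5,  77.5], dtype=float32), np.float32(2.67))
pl R (array([ 546.5, -141.9], dtype=float32), np.float32(2.41))
pl front (array([479.5, -33.6], dtype=float32), np.float32(92.68))
pl back (array([618.6, -32.2], dtype=float32), np.float32(92.51))
```

View pics/crop1.png

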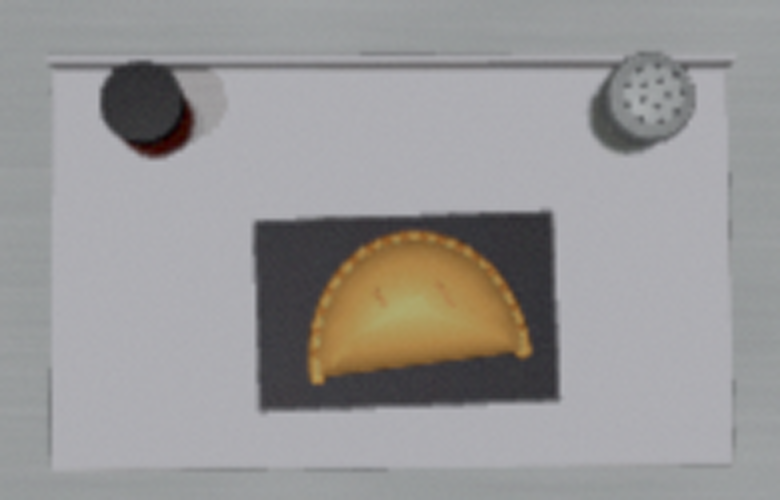

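```bash
cat >> h.py <<'E'
from scipy.spatial.transform import Rotation as Ro
def pose():
    o=ctrl.get_obs();w,x,y,z=o["tool_rot"];return o,Ro.from_quat([x,y,z,w]).as_matrix()
E
python3 - <<'E'
from h import *
o,R=pose();print(R.round(4))
print("yaw of tool z",np.degrees(np.arctan2(R[1,2],R[0,2])))
tgt=np.array([545.5,118,140.])
print((R.T@(tgt-o["tool_pos"])).round(1), o["t"])
r=ctrl.landmark_of("shaker","top");print(r[:1]);r2=ctrl.landmark_of("chilli_jar","top");print(r2[:1])
for a in(r,r2):
    if a: print(toplane(a[0]["position"][::-1],100))
E
```

```text
[[ 9.023e-01  1.000e-04  4.311e-01]
 [-4.311e-01  0.000e+00  9.023e-01]
 [ 0.000e+00 -1.000e+00  0.000e+00]]
yaw of tool z 64.45991049127412
[ 441.3   91.3 -308.4] 0.5
[{'position': [169.8, 379.2], 'p': 0.88}]
[{'position': [171.1, 263.6], 'p': 0.85}]
[[ 691.76999771 -188.44897455  100.        ]]
[[682.83055531 153.88789218 100.        ]]
```

Emit:
play_rows(series=[[0,0,0,7.93],[0,0,0,7.93],[0,0,0,7.93],[0,0,0,7.93],[0,0,0,7.93],[0,0,0,7.93],[0,0,0,7.93],[0,0,0,7.93],[0,0,0,0],[0,0,0,0]], grip=0.085)

```text
t: 1.6
tool_pos: [280.2, 586.5, 231.4]
tool_rot: [0.505, -0.505, 0.495, -0.495]
wrist_force: [-0.2, -0.1, -0.3]
grip_width: 84.9
```

Emit:
play_rows(series=[[0.015,0,0.008,0],[0.03,0,0.016,0],[0.03,0,0.0165,0],[0.03,0,0.0165,0],[0.03,0,0.0165,0],[0.03,0,0.0165,0],[0.03,0,0.0165,0],[0.03,0,0.0165,0],[0.03,0,0.0165,0],[0.03,0,0.0165,0],[0.03,0,0.0165,0],[0.03,0,0.0165,0],[0.03,0,0.0165,0],[0.03,0,0.0165,0],[0.03,0,0.0165,0],[0.03,0,0.0165,0],[0.008,0,0.004,0],[0,0,0,0],[0,0,0,0]])

```text
t: 3.5
tool_pos: [547.0, 118.8, 231.3]
tool_rot: [0.505, -0.505, 0.496, -0.495]
wrist_force: [-0.1, 0.0, -0.5]
grip_width: 84.9
```

```bash
python3 - <<'E'
from h import *
o,R=pose();print(o["t"],o["tool_pos"],o["wrist_force"],R.round(4),np.degrees(np.arctan2(R[1,2],R[0,2])),o["joint_positions"])
tgt=np.array([545.5,118,140.])
print((R.T@(tgt-o["tool_pos"])).round(1))
p,d=ctrl.camera("wrist");cv2.imwrite("pics/w1.png",p[:,:,::-1])
E
```

```text
3.5 [546.97620578 118.80768321 231.25263135] [-0.10357682  0.0023864  -0.49846067] [[ 1.890e-02 -6.000e-04  9.998e-01]
 [-9.998e-01  1.000e-03  1.890e-02]
 [-1.000e-03 -1.000e+00 -6.000e-04]] 1.085623275974199 [-0.67100835  0.13066187  0.45121002  1.69502647 -0.05969236  1.32963161
 -0.18990791]
[ 0.9 91.3 -1.4]
```

View pics/w1.png

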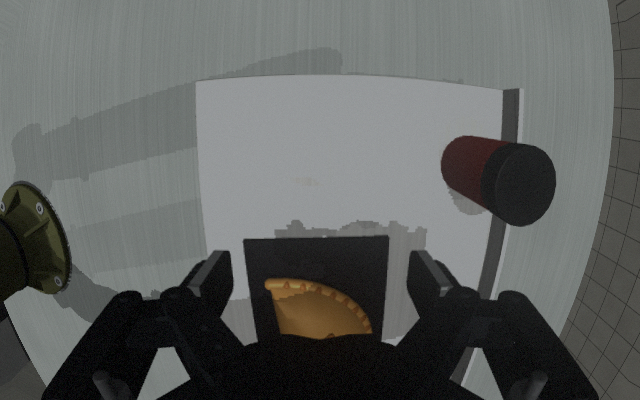

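The wrist view shows the plate's near end centred between the fingers (columns 245–388). The jar is well clear on the right. I'll descend.

Emit:
play_rows(series=[[0,0.01,0,0],[0,0.02,0,0],[0,0.02,0,0],[0,0.02,0,0],[0,0.02,0,0],[0,0.015,0,0],[0,0.009,0,0],[0,0.002,0,0],[0,0.002,0,0],[0,0.002,0,0],[0,0,0,0]])

```text
t: 4.65
tool_pos: [548.0, 118.3, 111.8]
tool_rot: [0.505, -0.504, 0.495, -0.496]
wrist_force: [-1.5, 0.0, -0.7]
grip_width: 85.1
```

```bash
python3 - <<'E'
from h import *
p,d=ctrl.camera("scene");cv2.imwrite("pics/s2.png",cv2.resize(p[130:280,220:440,::-1],None,fx=3.5,fy=3.5))
E
```

```text
(no output)
```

View pics/s2.png

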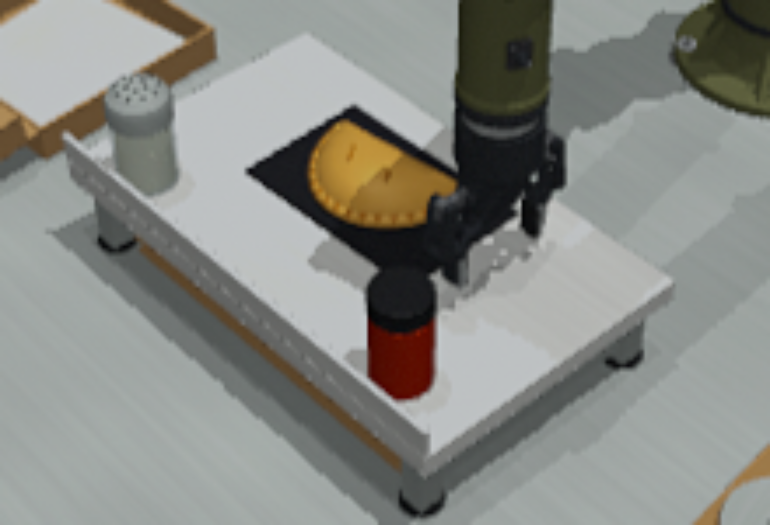

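The fingers hang above the shelf, behind the plate. I'll probe downwards to find the shelf.

Emit:
play_rows(series=[[0,0.002,0,0],[0,0.002,0,0],[0,0.002,0,0],[0,0.002,0,0],[0,0.002,0,0],[0,0,0,0]])

```text
t: 5.3
tool_pos: [547.4, 118.1, 100.9]
tool_rot: [-0.504, 0.505, -0.496, 0.495]
wrist_force: [-0.9, -0.2, 0.3]
grip_width: 85.0
```

Emit:
play_rows(series=[[0,0.001,0,0],[0,0.001,0,0],[0,0,0,0]])

```text
t: 5.6
tool_pos: [547.6, 118.2, 99.2]
tool_rot: [-0.504, 0.504, -0.496, 0.496]
wrist_force: [-0.5, 0.5, 0.8]
grip_width: 84.8
```

Emit:
play_rows(series=[[0,0.001,0,0],[0,0.001,0,0],[0,0,0,0]])

```text
t: 5.9
tool_pos: [547.6, 118.1, 97.2]
tool_rot: [-0.504, 0.504, -0.496, 0.496]
wrist_force: [1.0, 0.1, 0.2]
grip_width: 84.9
```

Emit:
play_rows(series=[[0,0.001,0,0],[0,0.001,0,0],[0,0.001,0,0],[0,0.001,0,0],[0,0,0,0]])

```text
t: 6.4
tool_pos: [547.5, 118.1, 93.2]
tool_rot: [-0.504, 0.504, -0.496, 0.495]
wrist_force: [-0.4, -0.2, 1.0]
grip_width: 84.7
```

Emit:
play_rows(series=[[0,0.001,0,0],[0,0.001,0,0],[0,0,0,0]])

```text
t: 6.7
tool_pos: [547.5, 118.1, 91.2]
tool_rot: [-0.504, 0.504, -0.496, 0.496]
wrist_force: [0.2, -0.7, -0.4]
grip_width: 85.6
```

Emit:
play_rows(series=[[0,0.001,0,0],[0,0.001,0,0],[0,0,0,0]])

```text
t: 7.0
tool_pos: [547.6, 118.1, 89.2]
tool_rot: [-0.504, 0.504, -0.496, 0.496]
wrist_force: [0.5, 0.2, -0.2]
grip_width: 85.2
```

Emit:
play_rows(series=[[0,0.001,0,0],[0,0,0,0]])

```text
t: 7.2
tool_pos: [547.6, 118.2, 88.2]
tool_rot: [-0.504, 0.504, -0.496, 0.496]
wrist_force: [0.6, 0.1, 0.5]
grip_width: 85.0
```

Emit:
play_rows(series=[[0,0.001,0,0],[0,0,0,0]])

```text
t: 7.4
tool_pos: [547.6, 118.1, 87.2]
tool_rot: [-0.504, 0.504, -0.496, 0.496]
wrist_force: [0.5, 0.1, -0.1]
grip_width: 85.0
```

Emit:
play_rows(series=[[0,0.001,0,0],[0,0,0,0]])

```text
t: 7.6
tool_pos: [547.7, 118.2, 87.1]
tool_rot: [0.505, -0.504, 0.496, -0.495]
wrist_force: [-2.4, -0.1, 6.2]
grip_width: 85.3
```

Contact at TCP z = 87.1. I'll raise it so the tips clear the shelf by about 1.5 mm, then approach.

Emit:
play_rows(series=[[0,-0.001,0,0],[0,-0.0015,0,0],[0,0,0,0],[0.002,0,0,0],[0.004,0,0,0],[0.004,0,0,0],[0.004,0,0,0],[0.003,0,0,0],[0.002,0,0,0],[0.001,0,0,0],[0.001,0,0,0],[0,0,0,0]])

```text
t: 8.8
tool_pos: [548.1, 97.2, 88.9]
tool_rot: [0.504, -0.504, 0.496, -0.496]
wrist_force: [0.4, -1.0, 0.7]
grip_width: 84.9
```

Emit:
play_rows(series=[[0.001,0,0,0],[0.001,0,0,0],[0.001,0,0,0],[0.001,0,0,0],[0.001,0,0,0],[0.001,0,0,0],[0.001,0,0,0],[0.001,0,0,0],[0.001,0,0,0],[0.001,0,0,0]])

```text
t: 9.8
tool_pos: [548.4, 88.2, 88.9]
tool_rot: [0.505, -0.504, 0.495, -0.495]
wrist_force: [0.7, 4.1, -1.1]
grip_width: 84.9
```

Emit:
play_rows(series=[[0.001,0,0,0],[0.001,0,0,0],[0.001,0,0,0],[0.001,0,0,0],[0.001,0,0,0],[0.001,0,0,0],[0.001,0,0,0],[0.001,0,0,0],[0.001,0,0,0],[0.001,0,0,0]])

```text
t: 10.8
tool_pos: [548.3, 77.3, 88.9]
tool_rot: [0.504, -0.504, 0.496, -0.495]
wrist_force: [0.2, 4.1, 0.6]
grip_width: 84.9
```

```bash
python3 - <<'E'
from h import *
p,d=ctrl.camera("top");G=p.astype(int).sum(2)/3;Z=106
print("pl R",fit([(edge(G[r],358,373),r) for r in range(198,236)],Z))
cv2.imwrite("pics/t2.png",cv2.resize(p[140:265,225:420,::-1],None,fx=4,fy=4,interpolation=cv2.INTER_CUBIC))
E
```

```text
pl R (array([ 561.6, -152.5], dtype=float32), np.float32(1.2))
```

View pics/t2.png

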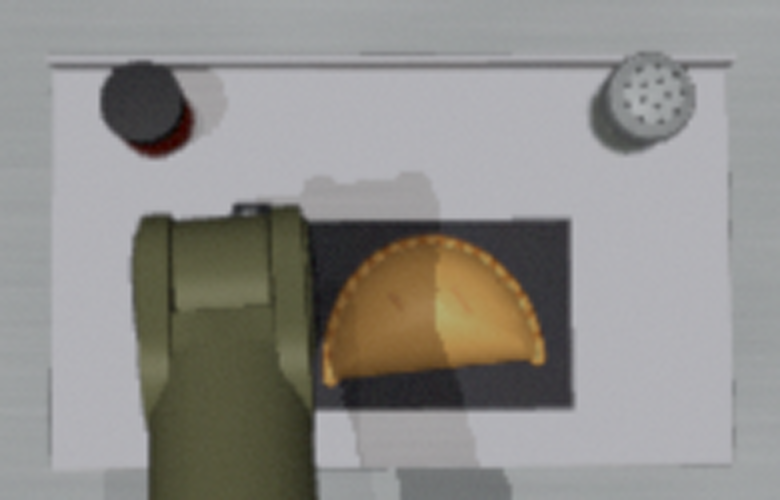

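The plate is already squared to 1.2°, against 1.0° for the shelf. About 169 mm of travel remains, so I'll push on.

Emit:
play_rows(series=[[0.001,0,0,0],[0.002,0,0,0],[0.003,0,0,0],[0.003,0,0,0],[0.003,0,0,0],[0.003,0,0,0],[0.003,0,0,0],[0.003,0,0,0],[0.003,0,0,0],[0.003,0,0,0],[0.003,0,0,0],[0.003,0,0,0],[0.003,0,0,0],[0.003,0,0,0],[0.003,0,0,0],[0.003,0,0,0],[0.003,0,0,0],[0.003,0,0,0],[0.003,0,0,0],[0.003,0,0,0]])

```text
t: 12.85
tool_pos: [549.4, 20.0, 88.8]
tool_rot: [0.504, -0.504, 0.496, -0.496]
wrist_force: [-0.7, 4.6, 1.5]
grip_width: 84.9
```

Emit:
play_rows(series=[[0.003,0,0,0],[0.003,0,0,0],[0.003,0,0,0],[0.003,0,0,0],[0.003,0,0,0],[0.003,0,0,0],[0.003,0,0,0],[0.003,0,0,0],[0.003,0,0,0],[0.003,0,0,0],[0.003,0,0,0],[0.003,0,0,0],[0.003,0,0,0],[0.003,0,0,0],[0.003,0,0,0],[0.003,0,0,0],[0.003,0,0,0],[0.002,0,0,0],[0.001,0,0,0],[0,0,0,0]])

```text
t: 14.85
tool_pos: [550.4, -34.2, 88.8]
tool_rot: [-0.504, 0.504, -0.495, 0.496]
wrist_force: [0.3, 3.2, 0.6]
grip_width: 85.0
```

```bash
python3 - <<'E'
from h import *
p,d=ctrl.camera("top");G=p.astype(int).sum(2)/3;Z=106
print("pl R",fit([(edge(G[r],390,406),r) for r in range(202,236)],Z))
cv2.imwrite("pics/t3.png",cv2.resize(p[140:265,245:440,::-1],None,fx=4,fy=4,interpolation=cv2.INTER_CUBIC))
o,R=pose();print(o["tool_pos"],np.degrees(np.arctan2(R[1,2],R[0,2])))
E
```

```text
pl R (array([ 535.9, -261.8], dtype=float32), np.float32(179.74))
[550.34766612 -34.22069149  88.82844421] 1.00533828840884
```

View pics/t3.png

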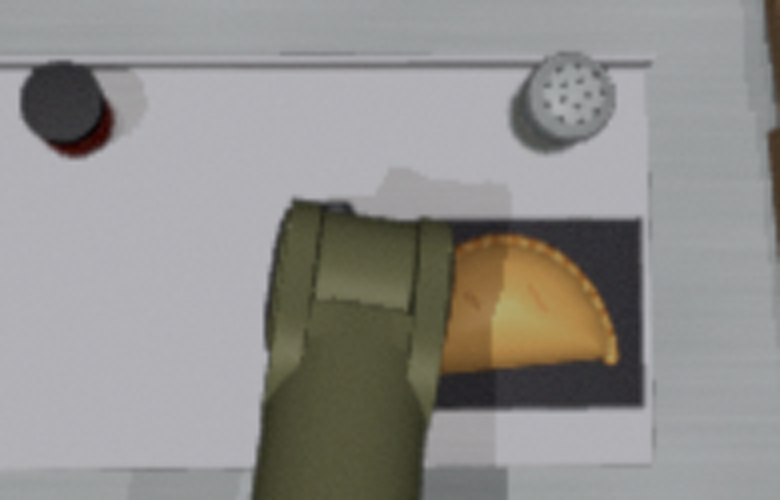

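```bash
python3 - <<'E'
from h import *
p,d=ctrl.camera("top");G=p.astype(int).sum(2)/3;Z=106
print(G[220,396:414].astype(int))
def dk(r):
    l=G[r,396:412]; i=np.where(l<115)[0].max(); return 396+i+(115-l[i])/(l[i+1]-l[i])
for a,b in((198,238),(198,218),(218,238)):
    print("pl R",fit([(dk(r),r) for r in range(a,b)],Z))
print("front",fit([(c,edge(G[:,c],236,249)) for c in range(375,402)],Z))
print("back",fit([(c,edge(G[:,c],188,200)) for c in range(365,402)],Z))
E
```

```text
[118  88  55  47  48  49  49  48  51 101 172 172 158 155 156 156 154 156]
pl R (array([ 549.1, -264.4], dtype=float32), np.float32(0.69))
pl R (array([ 579.7, -264.1], dtype=float32), np.float32(0.52))
pl R (array([ 520.9, -264.9], dtype=float32), np.float32(1.21))
front (array([ 479.6, -207.6], dtype=float32), np.float32(91.33))
back (array([ 618.4, -198.5], dtype=float32), np.float32(90.78))
```

The plate is square, and its end is at y ≈ -264.4. I'll push the last 57 mm.

Emit:
play_rows(series=[[0.001,0,0,0],[0.002,0,0,0],[0.003,0,0,0],[0.003,0,0,0],[0.003,0,0,0],[0.003,0,0,0],[0.003,0,0,0],[0.003,0,0,0],[0.003,0,0,0],[0.003,0,0,0],[0.003,0,0,0],[0.003,0,0,0],[0.003,0,0,0],[0.003,0,0,0],[0.003,0,0,0],[0.003,0,0,0],[0.003,0,0,0],[0.002,0,0,0],[0.001,0,0,0],[0.001,0,0,0]])

```text
t: 16.95
tool_pos: [551.3, -85.8, 88.8]
tool_rot: [0.504, -0.504, 0.496, -0.495]
wrist_force: [0.6, 4.2, 2.0]
grip_width: 85.1
```

Emit:
play_rows(series=[[0.002,0,0,0],[0.002,0,0,0],[0.001,0,0,0],[0,0,0,0],[0,0,0,0]])

```text
t: 17.45
tool_pos: [551.4, -91.3, 88.9]
tool_rot: [-0.504, 0.504, -0.495, 0.496]
wrist_force: [0.2, 3.4, 0.4]
grip_width: 85.1
```

```bash
python3 - <<'E'
from h import *
p,d=ctrl.camera("top");np.savez("t4.npz",p=p);G=p.astype(int).sum(2)/3;Z=106
print(G[220,400:440].astype(int))
cv2.imwrite("pics/t4.png",cv2.resize(p[140:265,255:450,::-1],None,fx=4,fy=4,interpolation=cv2.INTER_CUBIC))
def dk(r):
    l=G[r,412:434]; i=np.where(l<100)[0].max(); return 412+i+(100-l[i])/(l[i+1]-l[i])
for a,b in((198,236),):
    print("pl R",fit([(dk(r),r) for r in range(a,b)],Z))
print("front",fit([(c,edge(G[:,c],236,249)) for c in range(395,420)],Z))
E
```

```text
[137 137 135 134 132 131 130 129 129 127 122 120 114 108 101 114 116  66
  44  45  44  45  41  48  66 126 155 157 157 158 159 158 160 158 159 159
 158 158 156 146]
pl R (array([ 548.6, -321.5], dtype=float32), np.float32(1.14))
front (array([ 480.6, -266.1], dtype=float32), np.float32(90.17))
```

View pics/t4.png

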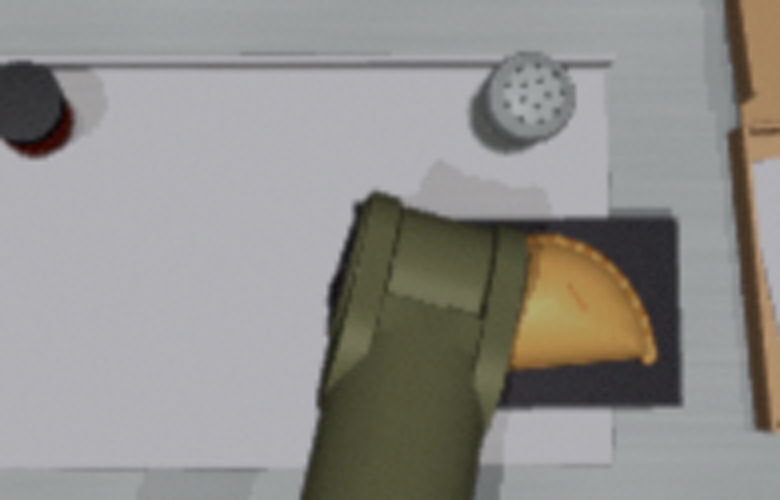

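The overhang is about 50 mm and the plate is square. I'll back off, rise and clear the view.

Emit:
play_rows(series=[[-0.002,0,0,0],[-0.004,0,0,0],[-0.008,0,0,0],[-0.01,0,0,0],[-0.01,0,0,0],[-0.006,0,0,0],[0,-0.01,0,0],[0,-0.02,0,0],[0,-0.03,0,0],[0,-0.03,0,0],[0,-0.03,0,0],[0,-0.02,0,0],[0,-0.01,0,0],[-0.015,0,-0.005,0],[-0.03,0,-0.005,0],[-0.03,0,-0.005,0],[-0.03,0,-0.005,0],[-0.03,0,-0.005,0],[-0.015,0,0,0],[0,0,0,0]])

```text
t: 19.5
tool_pos: [522.7, 100.8, 238.4]
tool_rot: [-0.505, 0.506, -0.495, 0.494]
wrist_force: [0.5, -0.3, -0.3]
grip_width: 85.0
```

Emit:
play_rows(series=[[-0.015,0,0,0],[-0.03,0,0,0],[-0.03,0,0,0],[-0.03,0,0,0],[-0.03,0,0,0],[-0.015,0,0,0],[0,0,0,0],[0,0,0,0]])

```text
t: 20.3
tool_pos: [521.0, 246.7, 238.7]
tool_rot: [-0.504, 0.504, -0.496, 0.496]
wrist_force: [0.4, -0.7, -1.7]
grip_width: 85.3
```

```bash
python3 - <<'E'
from h import *
p,d=ctrl.camera("top");np.savez("t5.npz",p=p,d=d);G=p.astype(int).sum(2)/3;Z=106
cv2.imwrite("pics/t5.png",cv2.resize(p[140:265,225:450,::-1],None,fx=3.5,fy=3.5,interpolation=cv2.INTER_CUBIC))
def dk(r):
    l=G[r,412:434]; i=np.where(l<100)[0].max(); return 412+i+(100-l[i])/(l[i+1]-l[i])
print("pl R",fit([(dk(r),r) for r in range(198,236)],Z))
print("pl L",fit([(edge(G[r],342,359),r) for r in range(200,236)],Z))
print("front",fit([(c,edge(G[:,c],236,249)) for c in range(355,420)],Z))
print("shelf R",fit([(edge(G[r],400,416),r) for r in list(range(183,191))+list(range(246,254))],100))
for l,z in[("plate",106),("calzone",110),("shaker",211),("chilli_jar",202),("pizza_wheel",100)]:
    r=find(l,z)
    if r is None: continue
    print(l,round(r["p"],2),r["box"],rect(toplane(outline(r["pixels"]),z)))
s,_=ctrl.camera("scene");cv2.imwrite("pics/s5.png",s[:,:,::-1])
p0=np.load("top0.npz")["p"].astype(int);D=np.abs(p-p0).max(2)
for n,b in(("jar",(150,180,245,275)),("shaker",(150,180,368,402)),("wheel",(185,235,95,180))): print(n,D[b[0]:b[1],b[2]:b[3]].max(), D[b[0]:b[1],b[2]:b[3]].mean())
E
```

```text
pl R (array([ 554.5, -321.2], dtype=float32), np.float32(1.09))
pl L (array([ 555.7, -101.4], dtype=float32), np.float32(0.86))
front (array([ 480.1, -244.9], dtype=float32), np.float32(90.9))
shelf R (array([ 571.9, -271.6], dtype=float32), np.float32(0.82))
plate 0.77 [348.0, 190.8, 423.8, 242.1] (array([ 549.2, -210.6]), 222.8, 138.6, 1.44)
calzone 0.63 [361.6, 200.0, 416.7, 234.2] (array([ 556.5, -216.5]), 160.5, 98.1, 7.28)
shaker 0.82 [370.3, 154.3, 400.1, 179.1] (array([ 687.4, -184.6]), 77.6, 59.3, 45.46)
chilli_jar 0.8 [251.8, 157.4, 272.5, 178.1] (array([679. , 146.2]), 65.5, 53.6, -44.27)
pizza_wheel 0.76 [99.6, 194.3, 172.7, 225.2] (array([536.9, 567.7]), 127.3, 30.3, 12.2)
jar 13 5.774444444444445
shaker 10 6.477450980392157
wheel 146 26.027764705882355
```

View pics/t5.png

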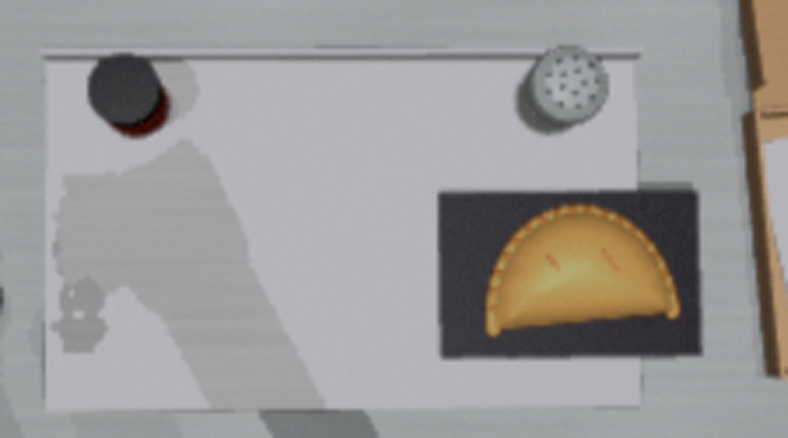

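View pics/s5.png

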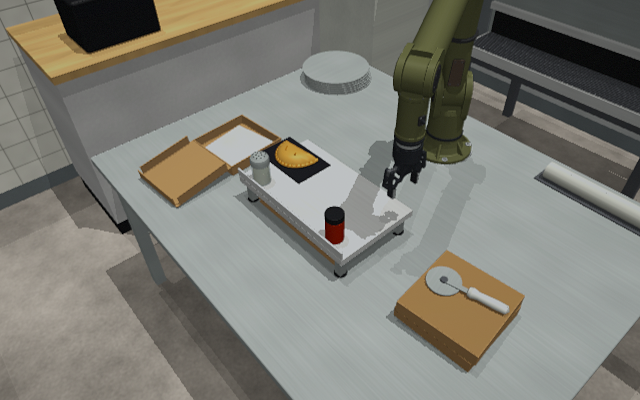

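The top view shows the plate (columns 439–700 of the crop) sticking out past the shelf end (column 638). The shaker and jar are unchanged. The scene view shows the wheel in the same place (440–505, 268–310) and the arm clear.

```bash
python3 - <<'E'
from h import *
a=np.load("scene0.npz")["p"].astype(int);b=cv2.imread("pics/s5.png")[:,:,::-1].astype(int)
print(np.abs(a-b)[262:315,424:512].max(2).mean(),np.percentile(np.abs(a-b)[262:315,424:512].max(2),99))
print(ctrl.hand_in())
E
```

```text
8.649871355060034 52.0
the job is handed in; nothing more can be done
None
```

I pushed the plate about 180 mm along the shelf to the open-box end (towards -y) and handed the job in. The fingers were open, both tips on the plate's rear edge, clear of the shelf top. I then backed off, rose and moved clear. The robot's clock stood at about 20.5 s of the 48 s allowed.

**Last checks:**
- **Overhang:** about 49.5 mm past the shelf end.
- **Squareness:** the plate lies at about 0.9–1.1° and the shelf at 0.8–1.0°, so they match within measuring error. The plate outline from the trained network alone gave 1.4°.
- **Width on the shelf:** full width, about 45 mm in from the front edge.
- **Calzone:** no slide seen. It moved about 4 mm relative to the plate in the image, and its angle changed by 0.3°. I put about 3 mm of that down to the viewing angle. It was not touched.
- **Shaker and jar:** unchanged in the before and after pictures.
- **Pizza wheel:** it looks to be in the same place in the scene view. The picture differences there were larger than for the shaker and jar. In the top view the wheel area also changed a lot (maximum 146), probably from the arm or its shadow, but I did not check that. The arm passed over the wheel with more than 100 mm to spare.
- **Forces:** about 4–5 N while pushing, and 6 N from one deliberate light touch on the shelf to find its height.

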